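# Stack a parts tray onto the tray in the desk stand and press it home

### The arm

A 6-joint arm with a two-finger parallel gripper is mounted at the origin on the work surface. World frame = base frame: x ahead of the robot, y to its left, z up, the work surface at z = 0. Lengths are in mm, angles in rad, forces in N, time in s.
With the tool pointing down it reaches from about 225 to 725 mm from the base axis. Payload 3.1 kg.
Tool frame: the origin (TCP) lies midway between the tips of the shut fingers; the grasp point (between the pads) lies 19 mm behind it; z points along the fingers, y is the line along which they close (so a half turn about z gives the same grasp; the last joint's range is limited). The gripper opens to 85 mm and grips with 20 to 120 N. Pads are 22 mm wide; open, the fingers measure 114 mm over their backs; the gripper's body (76 mm by 85 mm) begins 54 mm behind the grasp point. The pads swing forward as they close: fully open they stand 13 mm farther back than shut.
Start: joints at [1.085, 0.048, 0.099, 1.622, 0, 1.443], TCP at [183.869, 491.741, 210.212] pointing down, gripper open.
Joint ranges: [-2.91, 2.91], [-0.99, 1.94], [-1.21, 1.42], [-2.12, 2.29], [-1.49, 1.47], [-3.14, 3.14]. Speed limits (rad/s): [2.79, 2.79, 3.14, 3.14, 3.14, 3.14].

### API

Orientations are given as a 3x3 rotation matrix whose columns are the frame's x, y, z axes.
In Python, from bench import monitor, eyes, job gives the robot as it stands.
- The arm moves only by the tool jog_arm, never from a script. Its argument "motion" is a list of rows, each an object with "offset": the shift along the tool's x, y, z in mm, a list of three; "rotation": the turn, a rotation vector about the tool's x, y, z in rad, a list of three; "gripper": the opening, from 0 (shut) to 1 (fully open). In form: [{"offset": [dx, dy, dz], "rotation": [wx, wy, wz], "gripper": gripper}, ...]. A call has 1 to 20 rows; each row shifts and turns the commanded pose from where the row before left it, along the tool's axes as they then stand; what a row does not reach is not made up. A row lasts 1/8 s, in which the tool goes at most 62.5 mm and 10.7 degrees, less where a joint would pass 70% of its speed; a pose out of reach is approached as far as the arm can. A call with a gripper value outside its range is refused whole. The fingers move at their own pace and stop on an object; the grip force is fixed at half the most. Time passes only in rows, so rows that do not move let the fingers close. It gives the time, the measured TCP pose, the force, the opening and the grip force at its end, in the units of the state.
- monitor.get_obs(): the state, without advancing time (a new reading comes with each control period).
- eyes.capture(name): name is "scene" or "side" or "wrist"; returns (picture, depth): 420x560x3 uint8, red, green, blue; 420x560 float32, mm along the optical axis (not along the pixel's ray), 0 where there is no reading.
- eyes.calibration(name): a dict with "K" (3x3 intrinsics, pixels), "position" and "rotation" of the camera in the world. Camera axes: x right, y up, looking along -z (the intrinsics and any distortion apply to the point x, -y, -z); pixel columns grow to the right and rows downward; lengths in mm; the calibration is good to about 2 mm. A picture is of the moment at which its call begins: read the wrist's pose just before it. calibration takes no time and is no camera call; for the wrist camera it gives the pose at the moment of the call.
- job.finish_job(): hands the job in; it is judged then, once.
The state is a dict: "clock": time; "joint_pos": joint angles; "joint_vel": joint speeds; "joint_efforts": joint torques, N m; "position": TCP position; "eef_rot": TCP orientation; "ft_force": force on the tool from outside, world axes, zero at the start; "torque": the same for the moment, N m; "gripper_width": finger opening in mm; "gripper_force": force on a finger pad.
Only numpy, scipy, OpenCV 4.12 (cv2) and the standard library are available. Lean on these libraries where they do the work, as an engineer would, in place of code of your own. Each camera call takes 0.05 s, during which the arm holds its last target. There are 200 camera calls.

### The job

Stack the loose parts tray (the one with the thick grip rib down its middle) on the deeper tray that stands in the steel stand: feel its four corner lugs into the sockets in the lower tray's corners, press it gently down until it is fully home and level, then let go. Do not force it: hitting or leaning hard on the trays breaks the lugs. Keep the fan and the plug in the tray and leave the other things on the desk where they are.

Things in the scene. Friction and masses are not known exactly. Their poses are not given: they have to be found in the camera images.
- tray: the loose tray to stack: plain grey plastic, 200 (x) x 150 (y) x 60 mm high in all, about 0.4 kg plus 0.1 kg of parts in it. Origin: centre of its footprint at the lug tips (desk level at the start), z up. Floor from z = 14 (underside) to 17 mm; rim and 26 mm square corner posts end at z = 60 mm; side walls' inner faces at y = +-72 mm. It may be stacked either way round (half a turn).
- tray_rib (a point): middle of the top edge of the tray's grip rib, at z = 54 mm over the tray's origin, axes as the tray's. The rib runs along x: 120 mm long, 14 mm thick (y), 37 mm high from the tray's floor, 65 mm free on each side to the walls; but the fan lies beside it at x -73 to -21, y 12 to 65 mm and the plug at x 17 to 75, y -58 to -11 mm, so it is gripped near x = 0.
- tray_lug (a point): tip centre of the tray's lug at x = 86, y = 61, z = 0 mm of the tray; the other three are at x = +-86, y = +-61. Each is round, 14 mm in diameter and 14 mm long, pointing down from the floor, the last 3 mm tapering to 12 mm at the tip.
- stand: fixed steel stand screwed to the desk, 226 (x) x 176 mm (y), corner angles 25 mm high; origin at its centre at desk level, z up. The deep lower tray (not measured itself) stands loosely in it, long side along x: it may be off centre by up to 8 mm in x and in y and turned up to 0.01 rad. It stays put against a sideways push of about 8 N, beyond that it slides to the end of its play.
- seat (a point): where the tray's origin comes when fully home if the lower tray stands centred: 59 mm over the stand's origin, same axes; the tray's underside then lies on the lower tray's posts (tops 73 mm over the desk). With its lugs standing on top of the posts instead, the tray's origin is 14 mm higher. The true spot is off by the lower tray's play: up to 8 mm in x and y.
- socket (a point): mouth centre of one socket if the lower tray stands centred (x = 86, y = 61, z = 73 mm of the stand; four at +-86, +-61). 16 mm square, 16 mm deep, sharp-edged, in a 26 mm square post: the lugs enter within about 2 mm of true. A sprung tongue in each grips the lug over its last 5 mm: beyond the tray's weight a push of 8 to 18 N is needed until home, and it then stays.
- fan: black 40 x 40 x 20 mm fan lying loose in the tray, 50 g; origin at the centre of its underside
- plug: white mains plug adapter, 38 x 34 x 26 mm with two pins along its +x, lying loose in the tray, 50 g; origin under the centre of its housing
- jar: bystander: pale plastic screw jar with a white cap, 44 mm diameter, 45 mm high, between the two trays; origin at the centre of its underside
- mug: bystander: white mug, 80 mm diameter, 95 mm high, beyond the trays on the left; origin at the centre of its underside
- mouse: bystander: black computer mouse, 110 x 60 x 32 mm, beyond the trays in the middle; origin at the centre of its underside
- driver: bystander: screwdriver 190 mm long lying on the desk between the two trays, nearer the robot; origin at its middle
- pentray: bystander: plain shallow grey tray without lugs or sockets, 200 x 80 x 28 mm, beyond the trays on the right, long side across; origin at the centre of its underside
There are look-alikes about, which are no part of the job. Leave any red look-alike of the tray alone.

How it is judged (in metres and radians):
At the end, for the whole second after the job is handed in: The tray is stacked on the lower tray with its lugs fully home in the sockets (origin at 59 mm above the stand's, no more than 1.5 mm proud), level within 0.015 rad, over the stand within 18 mm and in line with it within 0.04 rad, at rest and released, with the fan and the plug still lying in it (z of tray in the frame of stand between 0.057 and 0.0605 m and horizontal distance between tray and stand below 0.018 m and angle between the x axis of tray and the x axis of stand, either way round below 0.04 rad and angle between tray's own z axis and vertical below 0.015 rad and linear speed of tray below 0.01 m/s and z of fan in the frame of tray between 0.01 and 0.045 m and horizontal distance between each of fan, plug and tray below 0.11 m and z of plug in the frame of tray between 0.01 and 0.045 m); the robot touches nothing.
It fails at once if the tray hits or presses the lower tray or stand with more than 65 N (weight, push and the tongues' grip together) (contact force between tray and stand above 65 N).
It fails at once if the tray is tipped by more than 0.4 rad (angle between tray's own z axis and vertical above 0.4 rad).
It fails at once if a bystander is moved by more than 25 mm (distance of any of jar, mug, mouse, driver, pentray from where it was at the start of the episode above 0.025 m).
It also fails if it takes over 64 s, if anything falls off the work surface, if the arm or the gripper's body presses on something with over 40 N, if the wrist force passes 120 N, or if a joint passes its speed limit or range.

## Working session

There is one attempt and no reset: what is moved stays moved. The work goes in short steps, Python scripts to look and compute and a tool call to move; the robot and the scene stay as the last step left them, time stands still between calls to the robot, and variables do not carry over. Pictures are saved under pics/ and viewed, at most 10 in all, crops included, and the job is handed in when it is done.

Besides the shell and the picture viewer there is one more tool, called after "Request:" as name(argument=value, ...) on one line, values as JSON. jog_arm: Moves the arm, as the interface text tells. Its arguments: {"type":"object","properties":{"motion":{"type":"array","items":{"type":"object","properties":{"offset":{"type":"array","items":{"type":"number"}},"rotation":{"type":"array","items":{"type":"number"}},"gripper":{"type":"number"}}}}},"required":["motion"]}

```bash
ls; mkdir -p pics
python3 - <<'E'
from bench import monitor, eyes, job
import cv2,numpy as np
o=monitor.get_obs()
print({k:np.round(v,3).tolist() for k,v in o.items()})
for n in ("scene","side"):
    p,d=eyes.capture(n); np.savez(f"{n}.npz",p=p,d=d)
    cv2.imwrite(f"pics/{n}0.png",p[...,::-1]); c=eyes.calibration(n); print(n,{k:np.round(v,3).tolist() for k,v in c.items()})
E
```

```text
pics
{'clock': 0.0, 'joint_pos': [1.085, 0.049, 0.098, 1.622, -0.0, 1.443], 'joint_vel': [-0.004, 0.001, 0.0, 0.0, 0.002, 0.001], 'joint_efforts': [0.0, -33.878, 32.002, 0.02, -0.0, -0.0], 'position': [183.577, 491.141, 209.003], 'eef_rot': [[-0.937, 0.35, -0.001], [0.35, 0.937, -0.002], [0.0, -0.002, -1.0]], 'ft_force': [0.639, 0.385, 0.462], 'torque': [-0.006, 0.009, 0.041], 'gripper_force': 0.0, 'gripper_width': 85.453}
scene {'K': [[404.798, 0.0, 277.721], [0.0, 404.798, 199.771], [0.0, 0.0, 1.0]], 'position': [1295.46, -51.878, 720.516], 'rotation': [[0.004, -0.667, 0.745], [1.0, 0.003, -0.003], [-0.0, 0.745, 0.667]]}
side {'K': [[481.498, 0.0, 282.028], [0.0, 481.498, 205.882], [0.0, 0.0, 1.0]], 'position': [214.274, -791.426, 823.791], 'rotation': [[0.895, 0.305, -0.327], [-0.447, 0.603, -0.661], [-0.004, 0.737, 0.676]]}
```

View pics/scene0.png

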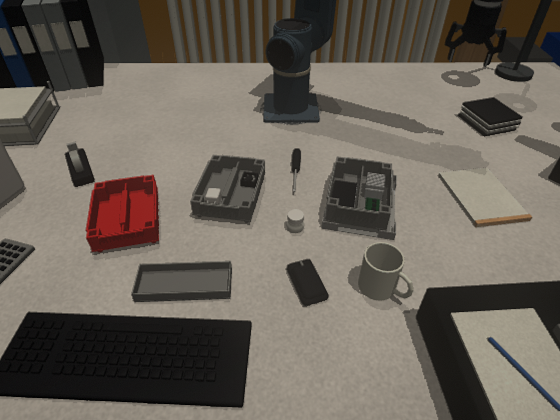

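View pics/side0.png

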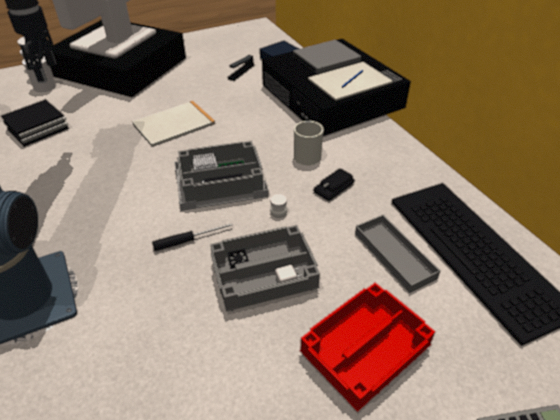

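The scene view shows four tray-like things:
- A grey tray with a rib, fan and plug at (230,187).
- A red ribbed look-alike at (123,212).
- The deep grey tray in the stand at (361,195).
- The shallow pentray at (183,281).

I choose the grey ribbed one at (230,187), which is at (265,265) in the side view. Next I'll measure the rims with depth and check that choice in a close crop.

```bash
cat > h.py <<'E'
import numpy as np,cv2
def cloud(d,c):
    v,u=np.indices(d.shape); K=c["K"]; d=d.astype(float)
    P=np.stack([(u-K[0,2])/K[0,0]*d,-(v-K[1,2])/K[1,1]*d,-d],-1)
    return P@np.array(c["rotation"]).T+np.array(c["position"])
def rect(pts):
    (c,s,a)=cv2.minAreaRect(pts.astype(np.float32)); 
    if s[0]<s[1]: s=s[::-1]; a-=90
    return np.round(c,1),np.round(s,1),round(np.deg2rad((a+90)%180-90),4)
E
python3 - <<'E'
from h import *; from bench import eyes
for n,bx in (("scene",{"tray":(185,145,270,228),"low":(318,150,402,240)}),("side",{"tray":(205,220,325,310),"low":(170,135,272,212)})):
    z=np.load(n+".npz"); W=cloud(z["d"],eyes.calibration(n))
    print(n,"desk z",np.median(W[300:330,150:250,2]) if n=="scene" else np.median(W[215:225,150:200,2]))
    for k,(a,b,c,e) in bx.items():
        Q=W[b:e,a:c].reshape(-1,3); H=np.histogram(Q[:,2],bins=range(-6,100,6)); print(k,H[0])
        lo,hi=(54,67) if k=="tray" else (67,80)
        m=(Q[:,2]>lo)&(Q[:,2]<hi); print(k,m.sum(),rect(Q[m,:2]),np.percentile(Q[m,2],[10,50,90]).round(1))
        m=(Q[:,2]>18)&(Q[:,2]<30); print("  25mm lvl",rect(Q[m,:2]))
z=np.load("side.npz")["p"]
cv2.imwrite("pics/crop.png",cv2.resize(z[130:320,160:330],None,fx=3,fy=3)[...,::-1])
E
```

```text
scene desk z 1.3163853288025962
tray [1572 1602    1  717  474  320  415  372  388  374  614  182    0    0
    0    0    0]
tray 796 (array([ 475.2, -175.1]), array([209.3, 157.3]), np.float64(-0.1641)) [54.9 58.7 60.9]
  25mm lvl (array([ 475.6, -173.5]), array([204.7, 150.5]), np.float64(-0.1698))
low [1425 1638   77  125  706  413  749  268  250  290  351  454  450  342
    0    0    0]
low 740 (array([506.5, 160.4]), array([210.4, 156.9]), np.float64(-0.2235)) [68.8 71.8 73.7]
  25mm lvl (array([505.6, 168.5]), array([231.7, 175.3]), np.float64(-0.2296))
side desk z 3.224844518291775
tray [ 115 3794   82  214 1643  494  629  699  794  589  724  970    8    0
    0    0    0]
tray 1701 (array([ 475.4, -174.3]), array([207.8, 161.5]), np.float64(-0.1789)) [55.7 60.7 63.8]
  25mm lvl (array([ 480.8, -129.5]), array([245.1, 200.8]), np.float64(1.4106))
low [  86 2809  458   85  241  392  441  460  409  506  531  402  335  626
   35    0    0]
low 910 (array([507.7, 162.9]), array([207. , 165.8]), np.float64(-0.235)) [68.6 74.2 77. ]
  25mm lvl (array([514.3, 202.3]), array([386.7, 225.6]), np.float64(1.3451))
```

View pics/crop.png

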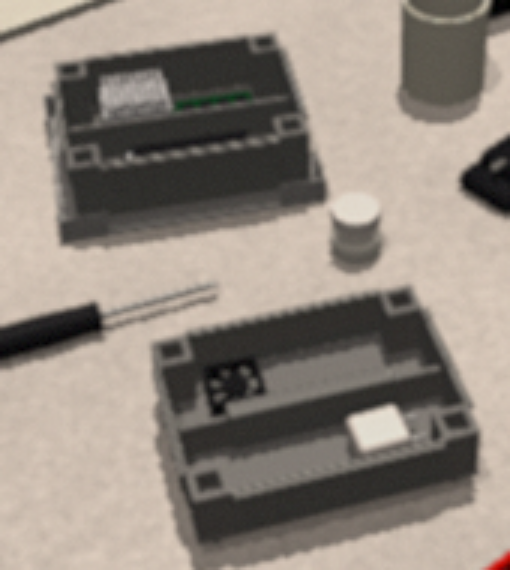

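The crop confirms the choice. The loose grey tray, centre near (320,420), has the thick middle rib, the black fan and the white plug. The tray in the stand, near (190,130), is the deep one. Next I'll plan a close look at the lower tray from above.

```bash
cat >> h.py <<'E'
def step(goal,yaw,obs):
    "tool-frame offset and z-turn from measured pose; tool x=-tray x"
    R=np.array(obs["eef_rot"]); y=np.arctan2(-R[1,0],-R[0,0])
    return (R.T@(np.array(goal)-obs["position"])).round(1), round(-(yaw-y),4), R[:,2].round(4)
E
python3 - <<'E'
from h import *; from bench import eyes,monitor
o=monitor.get_obs(); c=eyes.calibration("wrist"); R=np.array(o["eef_rot"])
print(c["K"],"cam in tool",R.T@(np.array(c["position"])-o["position"]), "axis",R.T@np.array(c["rotation"]))
print(step([507,161,300],-0.23,o))
E
```

```text
[[365.06552293   0.         284.16490262]
 [  0.         365.06552293 208.74750514]
 [  0.           0.           1.        ]] cam in tool [ 7.07243144e+01  7.87919513e-02 -1.63484329e+02] axis [[-4.55280395e-04  9.61849824e-01  2.73577612e-01]
 [ 9.99999175e-01  7.66589699e-04 -1.03102058e-03]
 [-1.20140874e-03  2.73576916e-01 -9.61849379e-01]]
(array([-418.6, -196.2,  -90.6]), np.float64(-0.1278), array([-0.001 , -0.0019, -1.    ]))
```

Request:
jog_arm(motion=[{"offset": [-20,-10,-10]},{"offset": [-40,-18,-10],"rotation": [0,0,-0.02]},{"offset": [-50,-22,-10],"rotation": [0,0,-0.02]},{"offset": [-50,-22,0],"rotation": [0,0,-0.02]},{"offset": [-50,-24,0],"rotation": [0,0,-0.02]},{"offset": [-50,-24,0],"rotation": [0,0,-0.02]},{"offset": [-50,-24,0],"rotation": [0,0,-0.02]},{"offset": [-50,-24,0]},{"offset": [-40,-18,0]},{"offset": [-18,-10,0]},{"offset": [0,0,0]},{"offset": [0,0,0]}])

```text
$.motion[0]: bad value
```

Run:
```python
from h import *; from bench import eyes,monitor
o=monitor.get_obs(); c=eyes.calibration("wrist"); p,d=eyes.capture("wrist"); np.savez("w1.npz",p=p,d=d,K=c["K"],position=c["position"],rotation=c["rotation"])
cv2.imwrite("pics/w1.png",p[...,::-1]); print(o["clock"],o["position"],np.round(o["eef_rot"],3).tolist(),c["position"])
W=cloud(d,c); m=d>0
sel=lambda lo,hi:(W[...,2]>lo)&(W[...,2]<hi)&m&(np.hypot(W[...,0]-507,W[...,1]-161)<150)
print("desk",np.median(W[sel(-8,8)][:,2]))
for lo,hi in((67,79),(20,30)): print(lo,sel(lo,hi).sum(),rect(W[sel(lo,hi)][:,:2]),np.median(W[sel(lo,hi)][:,2]))
```

```text
0.1 [183.58279911 491.20930058 209.12612879] [[-0.937, 0.35, -0.001], [0.35, 0.937, -0.002], [0.0, -0.002, -1.0]] [117.53020146 516.36547952 372.62928406]
desk -1.0420091226292811
67 0 (array([0., 0.]), array([0., 0.]), np.float64(0.0)) nan
20 0 (array([0., 0.]), array([0., 0.]), np.float64(0.0)) nan
  return _methods._mean(a, axis=axis, dtype=dtype,
  ret = ret.dtype.type(ret / rcount)
```

View pics/w1.png

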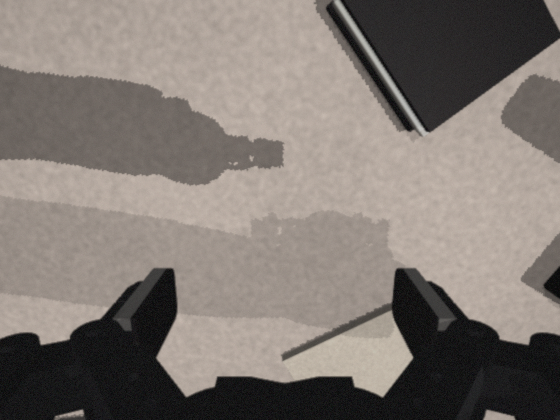

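The move was refused because it left out some fields, and the picture shows only bare desk, with the fingers filling rows 270 and up. I'll resend it with every field, placed so the tray falls in the upper part of the view.

Request:
jog_arm(motion=[{"offset": [-20,-10,-20],"rotation": [0,0,0],"gripper": 1},{"offset": [-45,-18,-20],"rotation": [0,0,-0.02],"gripper": 1},{"offset": [-55,-22,-20],"rotation": [0,0,-0.02],"gripper": 1},{"offset": [-55,-22,-20],"rotation": [0,0,-0.02],"gripper": 1},{"offset": [-55,-22,-20],"rotation": [0,0,-0.02],"gripper": 1},{"offset": [-55,-22,0],"rotation": [0,0,-0.02],"gripper": 1},{"offset": [-55,-22,0],"rotation": [0,0,-0.03],"gripper": 1},{"offset": [-55,-22,0],"rotation": [0,0,0],"gripper": 1},{"offset": [-40,-18,0],"rotation": [0,0,0],"gripper": 1},{"offset": [-20,-10,0],"rotation": [0,0,0],"gripper": 1},{"offset": [0,0,0],"rotation": [0,0,0],"gripper": 1},{"offset": [0,0,0],"rotation": [0,0,0],"gripper": 1}])

```text
clock: 1.65
position: [565.6, 182.8, 310.1]
eef_rot: [[-0.974, 0.225, -0.001], [0.225, 0.974, 0.0], [0.001, 0.0, -1.0]]
ft_force: [-0.4, 0.2, 0.1]
gripper_width: 85.7
gripper_force: 0.0
```

```bash
cat > look.py <<'E'
import sys; from h import *; from bench import eyes,monitor
n,cx,cy=sys.argv[1],float(sys.argv[2]),float(sys.argv[3])
o=monitor.get_obs(); c=eyes.calibration("wrist"); p,d=eyes.capture("wrist"); np.savez(n+".npz",p=p,d=d,K=c["K"],position=c["position"],rotation=c["rotation"])
cv2.imwrite(f"pics/{n}.png",p[...,::-1]); print(o["clock"],o["position"].round(1),np.round(o["eef_rot"],3).tolist(),np.round(c["position"],1))
W=cloud(d,c); m=d>0
sel=lambda lo,hi:(W[...,2]>lo)&(W[...,2]<hi)&m&(np.hypot(W[...,0]-cx,W[...,1]-cy)<150)
print("desk",np.median(W[sel(-8,8)][:,2]))
for a in sys.argv[4:]:
    lo,hi=map(float,a.split(",")); s=sel(lo,hi); print(a,s.sum(),rect(W[s][:,:2]),np.median(W[s][:,2]))
E
python3 look.py w2 507 161 67,79 20,30
```

```text
1.65 [565.6 182.8 310.1] [[-0.974, 0.225, -0.001], [0.225, 0.974, 0.0], [0.001, 0.0, -1.0]] [496.9 198.9 473.6]
desk -0.2600583705843462
67,79 5058 (array([505.6, 164. ]), array([206.3, 157.1]), np.float64(-0.2282)) 72.06229847200908
20,30 6216 (array([504.9, 172.1]), array([225.4, 175.8]), np.float64(-0.2293)) 22.056307644149285
```

View pics/w2.png

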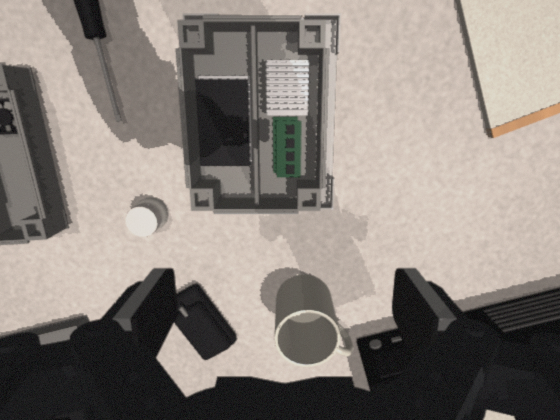

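The lower tray is in full view. Its four sockets are at about (193,33), (313,33), (203,198) and (309,197), with the jar at (143,220) and the mug at (305,330). I'll take the same view over the loose tray so that camera bias cancels.

Request:
jog_arm(motion=[{"offset": [-2,-15,0],"rotation": [0,0,0],"gripper": 1},{"offset": [-6,-40,3],"rotation": [0,0,-0.01],"gripper": 1},{"offset": [-7,-52,5],"rotation": [0,0,-0.01],"gripper": 1},{"offset": [-7,-52,5],"rotation": [0,0,-0.01],"gripper": 1},{"offset": [-6,-52,0],"rotation": [0,0,-0.01],"gripper": 1},{"offset": [-6,-52,0],"rotation": [0,0,-0.01],"gripper": 1},{"offset": [-6,-40,0],"rotation": [0,0,-0.006],"gripper": 1},{"offset": [-2,-20,0],"rotation": [0,0,0],"gripper": 1},{"offset": [-1,-10,0],"rotation": [0,0,0],"gripper": 1},{"offset": [0,0,0],"rotation": [0,0,0],"gripper": 1},{"offset": [0,0,0],"rotation": [0,0,0],"gripper": 1}])

```text
clock: 3.08
position: [541.9, -151.2, 297.4]
eef_rot: [[-0.986, 0.169, 0.0], [0.169, 0.986, 0.0], [-0.0, 0.0, -1.0]]
ft_force: [0.3, -0.6, 0.1]
gripper_width: 85.5
gripper_force: 0.0
```

```bash
python3 look.py w3 475 -174 55,66 49,58
cat > ortho.py <<'E'
from h import *
def ortho(n,cx,cy,yaw,zp,s=2.5,hw=(115,90)):
    z=np.load(n+".npz"); K,p,R=z["K"],z["position"],z["rotation"]
    X=np.array([[a,b] for a in(-hw[0],hw[0]) for b in(-hw[1],hw[1])],float)
    c,t=np.cos(yaw),np.sin(yaw); Wd=np.c_[cx+c*X[:,0]-t*X[:,1],cy+t*X[:,0]+c*X[:,1],np.full(4,zp)]
    q=(Wd-p)@R; uv=np.c_[K[0,2]+K[0,0]*q[:,0]/-q[:,2],K[1,2]+K[1,1]*-q[:,1]/-q[:,2]]
    dst=np.c_[(X[:,0]+hw[0])*s,(hw[1]-X[:,1])*s]   # u=x, v=-y
    H=cv2.getPerspectiveTransform(uv.astype(np.float32),dst.astype(np.float32))
    return cv2.warpPerspective(z["p"],H,(int(2*hw[0]*s),int(2*hw[1]*s)))
E
python3 - <<'E'
from ortho import *
a=ortho("w2",505.6,163,-0.2285,73); b=ortho("w3",475.3,-174.5,-0.172,60)
S=[]
for im in(a,b):
    r=[]
    for x,y in((-86,61),(86,61),(-86,-61),(86,-61)):
        u,v=int((x+115)*2.5),int((90-y)*2.5); r.append(cv2.resize(im[v-45:v+45,u-45:u+45],(190,190)))
    S.append(np.hstack(r))
g=np.clip(np.vstack(S).astype(float)*1.8,0,255); g[94::190]=(255,0,0); g[:,94::190]=(255,0,0)
cv2.imwrite("pics/ortho.png",g[...,::-1])
E
```

```text
3.075 [ 541.9 -151.2  297.4] [[-0.986, 0.169, 0.0], [0.169, 0.986, 0.0], [-0.0, 0.0, -1.0]] [ 472.3 -139.1  460.9]
desk -0.36958362281021095
55,66 4977 (array([ 473.9, -171.9]), array([207. , 157.3]), np.float64(-0.1688)) 59.14530192886542
49,58 3104 (array([ 473.9, -171.9]), array([207. , 157.3]), np.float64(-0.1688)) 53.773490413976106[ WARN:0@0.026] global loadsave.cpp:1063 imwrite_ Unsupported depth image for selected encoder is fallbacked to CV_8U.
```

View pics/ortho.png

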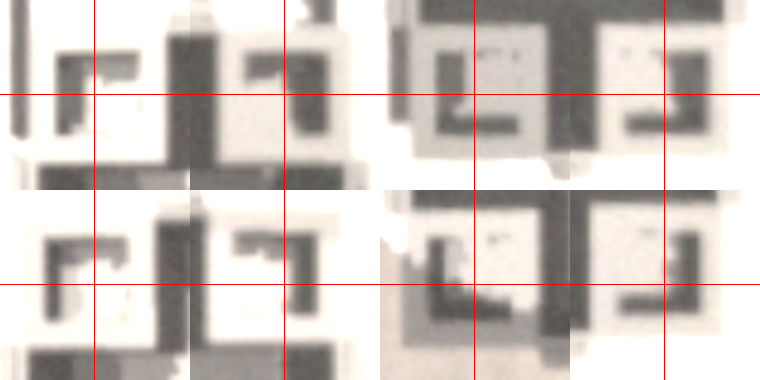

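The socket squares in both rectified views fit cleanly:
- **Lower tray:** centre about (506.0, 163.6), yaw -0.2285.
- **Loose tray:** centre about (474.0, -172.3), yaw -0.166. This agrees with the depth rectangle.

Now I'll approach the rib, 2 mm towards -x of the tray to stay midway between the fan and the plug.

Request:
jog_arm(motion=[{"offset": [10,-5,10],"rotation": [0,0,-0.004],"gripper": 1},{"offset": [15,-8,35],"rotation": [0,0,0],"gripper": 1},{"offset": [18,-9,45],"rotation": [0,0,0],"gripper": 1},{"offset": [14,-7,45],"rotation": [0,0,0],"gripper": 1},{"offset": [8.4,-3.3,35],"rotation": [0,0,0],"gripper": 1},{"offset": [0,0,20],"rotation": [0,0,0],"gripper": 1},{"offset": [0,0,10],"rotation": [0,0,0],"gripper": 1},{"offset": [0,0,0],"rotation": [0,0,0],"gripper": 1},{"offset": [0,0,0],"rotation": [0,0,0],"gripper": 1}])

```text
clock: 4.25
position: [472.9, -173.6, 98.6]
eef_rot: [[-0.986, 0.166, 0.002], [0.166, 0.986, -0.001], [-0.002, -0.001, -1.0]]
ft_force: [-0.5, -0.8, -0.3]
gripper_width: 85.4
gripper_force: 0.0
```

Run:
```python
from h import *; from bench import monitor
o=monitor.get_obs(); print(o["position"],step([472,-172,22],-0.166,o))
```

```text
[ 472.92576883 -173.60622797   98.56932241] (array([ 1.4,  1.5, 76.6]), np.float64(-0.0012), array([ 0.0021, -0.0011, -1.    ]))
```

Request:
jog_arm(motion=[{"offset": [1,1.5,15],"rotation": [0,0,0],"gripper": 1},{"offset": [0,0,20],"rotation": [0,0,0],"gripper": 1},{"offset": [0,0,20],"rotation": [0,0,0],"gripper": 1},{"offset": [0,0,13],"rotation": [0,0,0],"gripper": 1},{"offset": [0,0,8],"rotation": [0,0,0],"gripper": 1},{"offset": [0,0,0],"rotation": [0,0,0],"gripper": 1},{"offset": [0,0,0],"rotation": [0,0,0],"gripper": 0.3},{"offset": [0,0,0],"rotation": [0,0,0],"gripper": 0.3},{"offset": [0,0,0],"rotation": [0,0,0],"gripper": 0.3},{"offset": [0,0,0],"rotation": [0,0,0],"gripper": 0},{"offset": [0,0,0],"rotation": [0,0,0],"gripper": 0},{"offset": [0,0,0],"rotation": [0,0,0],"gripper": 0},{"offset": [0,0,0],"rotation": [0,0,0],"gripper": 0},{"offset": [0,0,0],"rotation": [0,0,0],"gripper": 0}])

```text
clock: 6.0
position: [471.4, -172.2, 21.8]
eef_rot: [[-0.986, 0.167, 0.001], [0.167, 0.986, -0.001], [-0.001, -0.001, -1.0]]
ft_force: [0.0, -0.9, 5.0]
gripper_width: 12.0
gripper_force: 61.0
```

Run:
```python
from h import *; from bench import monitor
o=monitor.get_obs(); print(o["clock"],o["position"],o["gripper_width"],o["gripper_force"],o["ft_force"],o["torque"],step([472,-172,22],-0.166,o))
```

```text
6.0 [ 471.42269067 -172.17549751   21.76938034] 12.00372781040297 61.049959659576416 [ 0.03728132 -0.94176133  4.96157389] [-0.2767702   0.24187421  0.06558735] (array([-0.5,  0.3, -0.2]), np.float64(-0.0019), array([ 6.e-04, -9.e-04, -1.e+00]))
```

The rib is gripped at 61 N. Lifting.

Request:
jog_arm(motion=[{"offset": [0,0,-3],"rotation": [0,0,0],"gripper": 0},{"offset": [0,0,-6],"rotation": [0,0,0],"gripper": 0},{"offset": [0,0,-12],"rotation": [0,0,0],"gripper": 0},{"offset": [0,0,-18],"rotation": [0,0,0],"gripper": 0},{"offset": [0,0,-22],"rotation": [0,0,0],"gripper": 0},{"offset": [0,0,-22],"rotation": [0,0,0],"gripper": 0},{"offset": [0,0,-22],"rotation": [0,0,0],"gripper": 0},{"offset": [0,0,-15],"rotation": [0,0,0],"gripper": 0},{"offset": [0,0,-8],"rotation": [0,0,0],"gripper": 0},{"offset": [0,0,0],"rotation": [0,0,0],"gripper": 0},{"offset": [0,0,0],"rotation": [0,0,0],"gripper": 0}])

```text
clock: 7.38
position: [470.6, -171.5, 148.2]
eef_rot: [[-0.986, 0.167, -0.002], [0.167, 0.986, 0.001], [0.002, 0.001, -1.0]]
ft_force: [-0.1, -0.6, -5.6]
gripper_width: 12.6
gripper_force: 59.8
```

Run:
```python
from h import *; from bench import monitor,eyes
o=monitor.get_obs(); print(o["clock"],o["position"],o["gripper_width"],o["ft_force"],o["torque"],step([503.4,164,150],-0.2285,o))
R=np.array(o["eef_rot"]); T=o["position"]
c=eyes.calibration("wrist"); p,d=eyes.capture("wrist"); np.savez("w4.npz",p=p,d=d,K=c["K"],position=c["position"],rotation=c["rotation"])
cv2.imwrite("pics/w4.png",p[...,::-1]); 
for n in("side","scene"):
    p,d=eyes.capture(n); np.savez(n+"4.npz",p=p,d=d)
    W=cloud(d,eyes.calibration(n)); zr=T[2]+38
    m=(d>0)&(np.hypot(W[...,0]-T[0],W[...,1]-T[1])<135)&(np.abs(W[...,2]-zr)<7)
    Q=W[m]; l=(Q-T)@R; A=np.c_[l[:,:2],np.ones(len(l))]; print(n,m.sum(),"rect",rect(Q[:,:2]),"plane (tool)",np.linalg.lstsq(A,l[:,2],rcond=None)[0])
```

```text
7.375 [ 470.5558627  -171.45368852  148.15120075] 12.639623983329896 [-0.13384963 -0.63951299 -5.60485912] [-0.00501504  0.02326333 -0.03154681] (array([ 23.6, 336.2,  -1.6]), np.float64(0.0607), array([-1.7e-03,  9.0e-04, -1.0e+00]))
side 1940 rect (array([ 475.2, -171.7]), array([207.8, 161.6]), np.float64(-0.1677)) plane (tool) [-3.17021617e-03  4.99581343e-03 -3.77406242e+01]
scene 860 rect (array([ 474.2, -173.5]), array([208.8, 158.1]), np.float64(-0.1532)) plane (tool) [-5.14365692e-04 -8.20388831e-04 -3.60637877e+01]
```

View pics/w4.png

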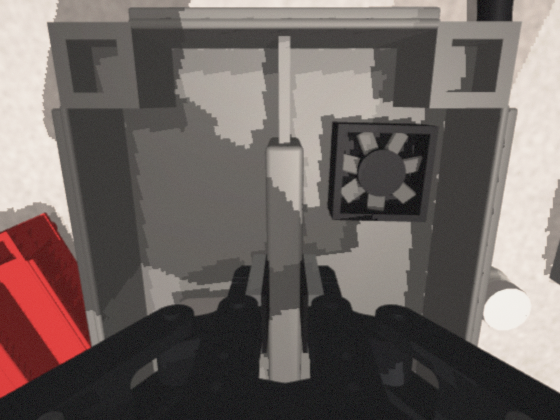

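The tray hangs level, with the rim 37–38 mm above the TCP. The post edges at columns 50 and 517 are centred in the view, and the fan at (382,170) is in place. Weight is about 5 N. Carrying it over the stand.

Request:
jog_arm(motion=[{"offset": [0.5,7,0],"rotation": [0,0,0],"gripper": 0},{"offset": [1.1,16,0],"rotation": [0,0,0.005],"gripper": 0},{"offset": [2,26,0],"rotation": [0,0,0.005],"gripper": 0},{"offset": [2,32,0],"rotation": [0,0,0.005],"gripper": 0},{"offset": [2,34,0],"rotation": [0,0,0.006],"gripper": 0},{"offset": [3,34,0],"rotation": [0,0,0.006],"gripper": 0},{"offset": [3,34,0],"rotation": [0,0,0.006],"gripper": 0},{"offset": [3,34,0],"rotation": [0,0,0.006],"gripper": 0},{"offset": [2,34,0],"rotation": [0,0,0.006],"gripper": 0},{"offset": [2,32,0],"rotation": [0,0,0.006],"gripper": 0},{"offset": [2,26,0],"rotation": [0,0,0.005],"gripper": 0},{"offset": [1,16,0],"rotation": [0,0,0.005],"gripper": 0},{"offset": [0,7,0],"rotation": [0,0,0],"gripper": 0},{"offset": [0,0,0],"rotation": [0,0,0],"gripper": 0},{"offset": [0,0,0],"rotation": [0,0,0],"gripper": 0},{"offset": [0,0,0],"rotation": [0,0,0],"gripper": 0}])

```text
clock: 9.52
position: [512.4, 157.6, 149.2]
eef_rot: [[-0.974, 0.228, -0.0], [0.228, 0.974, -0.0], [-0.0, -0.0, -1.0]]
ft_force: [-0.0, 0.2, -5.1]
gripper_width: 12.3
gripper_force: 59.8
```

Run:
```python
from h import *; from bench import monitor,eyes
o=monitor.get_obs(); print(o["clock"],o["position"],o["ft_force"],o["torque"],step([503.4,164,100],-0.2285,o))
R=np.array(o["eef_rot"]); print(R.round(4).tolist())
```

```text
9.525 [512.43868141 157.62041939 149.2209517 ] [-0.04532208  0.17386091 -5.0545224 ] [-0.01339296  0.00052505 -0.01402017] (array([10.3,  4.2, 49.2]), np.float64(-0.0016), array([-1.e-04, -3.e-04, -1.e+00]))
[[-0.9736, 0.2281, -0.0001], [0.2281, 0.9736, -0.0003], [-0.0, -0.0003, -1.0]]
```

Request:
jog_arm(motion=[{"offset": [3,1.2,6],"rotation": [0,0,-0.001],"gripper": 0},{"offset": [4,1.5,12],"rotation": [0,0,0],"gripper": 0},{"offset": [3,1.5,14],"rotation": [0,0,0],"gripper": 0},{"offset": [0,0,9],"rotation": [0,0,0],"gripper": 0},{"offset": [0,0,5],"rotation": [0,0,0],"gripper": 0},{"offset": [0,0,3],"rotation": [0,0,0],"gripper": 0},{"offset": [0,0,0],"rotation": [0,0,0],"gripper": 0},{"offset": [0,0,0],"rotation": [0,0,0],"gripper": 0},{"offset": [0,0,0],"rotation": [0,0,0],"gripper": 0}])

```text
clock: 10.65
position: [504.0, 164.8, 100.7]
eef_rot: [[-0.974, 0.226, 0.001], [0.226, 0.974, 0.0], [-0.001, 0.0, -1.0]]
ft_force: [-0.4, 0.1, -5.4]
gripper_width: 12.3
gripper_force: 59.9
```

```bash
cat > st.py <<'E'
from h import *; from bench import monitor
o=monitor.get_obs(); R=np.array(o["eef_rot"]); print(o["clock"],o["position"].round(2),"F tool",(R.T@o["ft_force"]).round(1),"M tool",(R.T@o["torque"]).round(2),*step([503.4,164,95],-0.2285,o))
E
python3 st.py
```

```text
10.65 [504.   164.83 100.69] F tool [0.4 0.  5.4] M tool [ 0.04 -0.01  0.03] [ 0.4 -0.9  5.7] 0.0007 [ 9.e-04  2.e-04 -1.e+00]
```

Request:
jog_arm(motion=[{"offset": [0.4,-0.9,2],"rotation": [0,0,0],"gripper": 0},{"offset": [0,0,1.5],"rotation": [0,0,0],"gripper": 0},{"offset": [0,0,1],"rotation": [0,0,0],"gripper": 0},{"offset": [0,0,1],"rotation": [0,0,0],"gripper": 0},{"offset": [0,0,0.7],"rotation": [0,0,0],"gripper": 0},{"offset": [0,0,0],"rotation": [0,0,0],"gripper": 0},{"offset": [0,0,0],"rotation": [0,0,0],"gripper": 0}])

```text
clock: 11.52
position: [503.0, 164.0, 94.0]
eef_rot: [[-0.974, 0.226, 0.0], [0.226, 0.974, -0.0], [-0.0, 0.0, -1.0]]
ft_force: [0.3, 0.8, -5.8]
gripper_width: 11.9
gripper_force: 59.9
```

```bash
python3 st.py
```

```text
11.525 [503.05 164.    94.04] F tool [-0.1  0.9  5.8] M tool [-0.01  0.03  0.01] [-0.3  0.1 -1. ] 0.0007 [ 1.e-04 -0.e+00 -1.e+00]
```

No contact yet. Feeling on downward.

Request:
jog_arm(motion=[{"offset": [0,0,0.7],"rotation": [0,0,0],"gripper": 0},{"offset": [0,0,0.7],"rotation": [0,0,0],"gripper": 0},{"offset": [0,0,0.7],"rotation": [0,0,0],"gripper": 0},{"offset": [0,0,0],"rotation": [0,0,0],"gripper": 0}])

```text
clock: 12.02
position: [502.9, 164.0, 91.7]
eef_rot: [[-0.974, 0.226, -0.0], [0.226, 0.974, -0.0], [0.0, -0.0, -1.0]]
ft_force: [-0.1, 0.2, -5.0]
gripper_width: 12.0
gripper_force: 59.9
```

```bash
python3 st.py
```

```text
12.025 [502.91 163.96  91.75] F tool [0.2 0.2 5. ] M tool [-0.01  0.05  0.01] [-0.5  0.1 -3.3] 0.0007 [-3.e-04 -1.e-04 -1.e+00]
```

The lugs appear to be in the sockets, about 3 mm below the post tops with no reaction force.

Request:
jog_arm(motion=[{"offset": [0,0,0.8],"rotation": [0,0,0],"gripper": 0},{"offset": [0,0,0.8],"rotation": [0,0,0],"gripper": 0},{"offset": [0,0,0.8],"rotation": [0,0,0],"gripper": 0},{"offset": [0,0,0.8],"rotation": [0,0,0],"gripper": 0},{"offset": [0,0,0],"rotation": [0,0,0],"gripper": 0}])

```text
clock: 12.65
position: [502.9, 164.0, 88.6]
eef_rot: [[-0.974, 0.226, -0.0], [0.226, 0.974, -0.0], [0.0, -0.0, -1.0]]
ft_force: [0.4, 0.4, -5.1]
gripper_width: 11.8
gripper_force: 59.8
```

```bash
python3 st.py
```

```text
12.65 [502.93 163.99  88.57] F tool [-0.3  0.4  5.1] M tool [-0.03  0.02  0.05] [-0.4  0.1 -6.4] 0.0007 [-2.e-04 -0.e+00 -1.e+00]
```

Request:
jog_arm(motion=[{"offset": [0,0,0.8],"rotation": [0,0,0],"gripper": 0},{"offset": [0,0,0.8],"rotation": [0,0,0],"gripper": 0},{"offset": [0,0,0.8],"rotation": [0,0,0],"gripper": 0},{"offset": [0,0,0.8],"rotation": [0,0,0],"gripper": 0},{"offset": [0,0,0],"rotation": [0,0,0],"gripper": 0}])

```text
clock: 13.28
position: [503.2, 164.0, 85.8]
eef_rot: [[-0.974, 0.226, 0.001], [0.226, 0.974, 0.0], [-0.001, 0.0, -1.0]]
ft_force: [0.6, -0.4, -5.0]
gripper_width: 12.1
gripper_force: 60.0
```

```bash
python3 st.py
```

```text
13.275 [503.23 164.04  85.78] F tool [-0.7 -0.3  5. ] M tool [ 0.01 -0.03  0.02] [-0.2 -0.  -9.2] 0.0007 [ 6.e-04  1.e-04 -1.e+00]
```

Next come the tongues, in the last 5 mm.

Request:
jog_arm(motion=[{"offset": [0,0,0.6],"rotation": [0,0,0],"gripper": 0},{"offset": [0,0,0.6],"rotation": [0,0,0],"gripper": 0},{"offset": [0,0,0.6],"rotation": [0,0,0],"gripper": 0},{"offset": [0,0,0],"rotation": [0,0,0],"gripper": 0}])

```text
clock: 13.78
position: [503.1, 164.2, 84.6]
eef_rot: [[-0.974, 0.226, 0.001], [0.226, 0.974, 0.0], [-0.001, 0.0, -1.0]]
ft_force: [-2.6, 0.0, 2.8]
gripper_width: 11.9
gripper_force: 60.9
```

```bash
python3 st.py
```

```text
13.775 [503.13 164.16  84.63] F tool [ 2.6 -0.6 -2.8] M tool [0.23 0.52 0.06] [ -0.3  -0.1 -10.4] 0.0008 [ 7.e-04  3.e-04 -1.e+00]
```

Request:
jog_arm(motion=[{"offset": [0,0,0.6],"rotation": [0,0,0],"gripper": 0},{"offset": [0,0,0.6],"rotation": [0,0,0],"gripper": 0},{"offset": [0,0,0],"rotation": [0,0,0],"gripper": 0}])

```text
clock: 14.15
position: [503.4, 164.2, 83.0]
eef_rot: [[-0.974, 0.226, 0.001], [0.226, 0.974, 0.0], [-0.001, 0.001, -1.0]]
ft_force: [-3.1, 0.0, 4.9]
gripper_width: 11.9
gripper_force: 61.2
```

```bash
python3 st.py
```

```text
14.15 [503.44 164.2   83.03] F tool [ 3.  -0.7 -4.9] M tool [0.12 0.49 0.05] [ -0.   -0.2 -12. ] 0.0008 [ 1.1e-03  4.0e-04 -1.0e+00]
```

Request:
jog_arm(motion=[{"offset": [0,0,0.6],"rotation": [0,0,0],"gripper": 0},{"offset": [0,0,0.6],"rotation": [0,0,0],"gripper": 0},{"offset": [0,0,0],"rotation": [0,0,0],"gripper": 0}])

```text
clock: 14.52
position: [503.6, 164.2, 82.0]
eef_rot: [[-0.974, 0.226, 0.002], [0.226, 0.974, 0.0], [-0.001, 0.001, -1.0]]
ft_force: [-3.7, 0.0, 6.2]
gripper_width: 11.9
gripper_force: 61.2
```

```bash
python3 st.py
```

```text
14.525 [503.64 164.17  82.01] F tool [ 3.6 -0.8 -6.2] M tool [0.1  0.46 0.05] [  0.2  -0.2 -13. ] 0.0007 [ 1.5e-03  4.0e-04 -1.0e+00]
```

Request:
jog_arm(motion=[{"offset": [0,0,0.5],"rotation": [0,0,0],"gripper": 0},{"offset": [0,0,0.5],"rotation": [0,0,0],"gripper": 0},{"offset": [0,0,0],"rotation": [0,0,0],"gripper": 0}])

```text
clock: 14.9
position: [503.8, 164.1, 81.3]
eef_rot: [[-0.974, 0.226, 0.002], [0.226, 0.974, 0.0], [-0.002, 0.001, -1.0]]
ft_force: [-2.7, -1.1, 5.7]
gripper_width: 12.0
gripper_force: 61.3
```

```bash
python3 st.py
```

```text
14.9 [503.81 164.12  81.31] F tool [ 2.3 -1.7 -5.7] M tool [ 0.13  0.49 -0.03] [  0.4  -0.2 -13.7] 0.0007 [ 2.e-03  3.e-04 -1.e+00]
```

Request:
jog_arm(motion=[{"offset": [0,0,0.5],"rotation": [0,0,0],"gripper": 0},{"offset": [0,0,0.5],"rotation": [0,0,0],"gripper": 0},{"offset": [0,0,0],"rotation": [0,0,0],"gripper": 0}])

```text
clock: 15.28
position: [504.1, 164.1, 80.8]
eef_rot: [[-0.974, 0.226, 0.003], [0.226, 0.974, 0.0], [-0.002, 0.001, -1.0]]
ft_force: [-3.7, -0.3, 7.7]
gripper_width: 12.1
gripper_force: 61.5
```

```bash
python3 st.py
```

```text
15.275 [504.06 164.06  80.78] F tool [ 3.5 -1.2 -7.8] M tool [0.25 0.61 0.  ] [  0.6  -0.2 -14.2] 0.0006 [ 2.6e-03  3.0e-04 -1.0e+00]
```

Request:
jog_arm(motion=[{"offset": [0,0,0.5],"rotation": [0,0,0],"gripper": 0},{"offset": [0,0,0.5],"rotation": [0,0,0],"gripper": 0},{"offset": [0,0,0],"rotation": [0,0,0],"gripper": 0}])

```text
clock: 15.65
position: [504.1, 164.1, 80.7]
eef_rot: [[-0.974, 0.226, 0.003], [0.226, 0.974, 0.0], [-0.003, 0.001, -1.0]]
ft_force: [-4.1, -0.3, 13.0]
gripper_width: 12.6
gripper_force: 62.0
```

```bash
python3 st.py
```

```text
15.65 [504.09 164.07  80.71] F tool [  3.9  -1.2 -13. ] M tool [0.41 0.98 0.02] [  0.6  -0.2 -14.3] 0.0007 [ 3.e-03  3.e-04 -1.e+00]
```

Request:
jog_arm(motion=[{"offset": [0,0,0.5],"rotation": [0,0,0],"gripper": 0},{"offset": [0,0,0.5],"rotation": [0,0,0],"gripper": 0},{"offset": [0,0,0.4],"rotation": [0,0,0],"gripper": 0},{"offset": [0,0,0],"rotation": [0,0,0],"gripper": 0}])

```text
clock: 16.15
position: [504.1, 164.1, 80.7]
eef_rot: [[-0.974, 0.226, 0.004], [0.226, 0.974, 0.0], [-0.003, 0.001, -1.0]]
ft_force: [-5.2, -0.8, 15.8]
gripper_width: 11.9
gripper_force: 62.6
```

```bash
python3 st.py
cat > lvl.py <<'E'
from h import *; from bench import eyes; import sys
for n in("side","scene"):
    p,d=eyes.capture(n); W=cloud(d,eyes.calibration(n)); c=np.array([506,164]); y=-.2285
    L=(W[...,:2]-c)@np.array([[np.cos(y),-np.sin(y)],[np.sin(y),np.cos(y)]])
    e=(np.abs(L[...,0])<104)&(np.abs(L[...,1])<79)&((np.abs(L[...,0])>70)|(np.abs(L[...,1])>65))
    m=(d>0)&e&(np.abs(W[...,2]-119)<5); A=np.c_[L[m],np.ones(m.sum())]
    desk=W[(d>0)&(np.abs(W[...,2])<6)&(np.hypot(*(W[...,:2]-[490,0]).transpose(2,0,1))<120)][:,2]
    print(n,m.sum(),"slope,z",np.linalg.lstsq(A,W[m][:,2],rcond=None)[0],np.percentile(W[m][:,2],90),"desk",np.median(desk),rect(W[m][:,:2]))
    cv2.imwrite(f"pics/{n}_{sys.argv[1]}.png",p[...,::-1])
E
python3 lvl.py a
```

```text
16.15 [504.09 164.11  80.68] F tool [  4.8  -2.  -15.8] M tool [0.62 1.36 0.05] [  0.6  -0.2 -14.3] 0.0007 [ 3.7e-03  4.0e-04 -1.0e+00]
side 731 slope,z [-1.26754536e-03 -1.49726802e-03  1.19790430e+02] 122.62153169899011 desk 3.00496521133266 (array([507.4, 163.4]), array([204.9, 157.5]), np.float64(-0.2278))
scene 499 slope,z [ 1.10015608e-03 -7.65514880e-04  1.17900399e+02] 119.67233606169789 desk -0.03193869535198246 (array([507. , 161.5]), array([205.2, 154.7]), np.float64(-0.2191))
```

Request:
jog_arm(motion=[{"offset": [0,0,0.6],"rotation": [0,0,0],"gripper": 0},{"offset": [0,0,0.6],"rotation": [0,0,0],"gripper": 0},{"offset": [0,0,0.6],"rotation": [0,0,0],"gripper": 0},{"offset": [0,0,0],"rotation": [0,0,0],"gripper": 0},{"offset": [0,0,0],"rotation": [0,0,0],"gripper": 0}])

```text
clock: 16.88
position: [504.6, 164.0, 80.6]
eef_rot: [[-0.974, 0.226, 0.005], [0.226, 0.974, 0.0], [-0.005, 0.001, -1.0]]
ft_force: [-7.0, -1.9, 21.9]
gripper_width: 12.0
gripper_force: 63.4
```

```bash
python3 st.py
```

```text
16.875 [504.6  163.99  80.64] F tool [  6.2  -3.4 -22. ] M tool [0.85 1.77 0.04] [  1.1  -0.2 -14.4] 0.0006 [ 5.4e-03  2.0e-04 -1.0e+00]
```

The tray is firmly on the posts: the push rises to 22 N with no further travel. Now I'll ease off the push before letting go.

Request:
jog_arm(motion=[{"offset": [0,0,-1],"rotation": [0,0,0],"gripper": 0},{"offset": [0,0,-1],"rotation": [0,0,0],"gripper": 0},{"offset": [0,0,-1],"rotation": [0,0,0],"gripper": 0},{"offset": [0,0,-0.5],"rotation": [0,0,0],"gripper": 0},{"offset": [0,0,0],"rotation": [0,0,0],"gripper": 0}])

```text
clock: 17.5
position: [504.5, 164.0, 80.7]
eef_rot: [[-0.974, 0.226, 0.004], [0.226, 0.974, 0.0], [-0.004, 0.001, -1.0]]
ft_force: [-3.0, -1.2, 9.4]
gripper_width: 12.2
gripper_force: 61.8
```

```bash
python3 st.py
```

```text
17.5 [504.52 163.99  80.72] F tool [ 2.6 -1.8 -9.4] M tool [0.36 0.65 0.03] [  1.   -0.2 -14.3] 0.0006 [ 3.8e-03  1.0e-04 -1.0e+00]
```

Request:
jog_arm(motion=[{"offset": [0,0,-0.8],"rotation": [0,0,0],"gripper": 0},{"offset": [0,0,-0.7],"rotation": [0,0,0],"gripper": 0},{"offset": [0,0,0],"rotation": [0,0,0],"gripper": 0.6},{"offset": [0,0,0],"rotation": [0,0,0],"gripper": 0.6},{"offset": [0,0,0],"rotation": [0,0,0],"gripper": 0.6},{"offset": [0,0,0],"rotation": [0,0,0],"gripper": 0.6},{"offset": [0,0,0],"rotation": [0,0,0],"gripper": 0.6},{"offset": [0,0,0],"rotation": [0,0,0],"gripper": 0.6}])

```text
clock: 18.5
position: [503.0, 164.0, 80.1]
eef_rot: [[-0.974, 0.226, 0.0], [0.226, 0.974, -0.0], [-0.0, -0.0, -1.0]]
ft_force: [-0.7, 0.2, 0.8]
gripper_width: 50.7
gripper_force: 0.0
```

```bash
python3 st.py
```

```text
18.5 [503.04 164.01  80.09] F tool [ 0.7  0.1 -0.8] M tool [-0.02 -0.04  0.  ] [ -0.4   0.1 -14.9] 0.0007 [ 0. -0. -1.]
```

Released, with no forces. Retreating straight up, then checking.

Request:
jog_arm(motion=[{"offset": [0,0,-5],"rotation": [0,0,0],"gripper": 0.6},{"offset": [0,0,-15],"rotation": [0,0,0],"gripper": 0.6},{"offset": [0,0,-30],"rotation": [0,0,0],"gripper": 0.6},{"offset": [0,0,-40],"rotation": [0,0,0],"gripper": 0.6},{"offset": [-10,0,-45],"rotation": [0,0,0],"gripper": 0.6},{"offset": [-20,0,-45],"rotation": [0,0,0],"gripper": 0.6},{"offset": [-20,0,-45],"rotation": [0,0,0],"gripper": 0.6},{"offset": [-10,0,-20],"rotation": [0,0,0],"gripper": 0.6},{"offset": [0,0,0],"rotation": [0,0,0],"gripper": 0.6},{"offset": [0,0,0],"rotation": [0,0,0],"gripper": 0.6}])

```text
clock: 19.75
position: [561.0, 150.6, 324.6]
eef_rot: [[-0.974, 0.226, -0.001], [0.226, 0.974, -0.0], [0.001, -0.0, -1.0]]
ft_force: [-0.1, -0.2, -0.4]
gripper_width: 51.3
gripper_force: 0.0
```

```bash
python3 lvl.py b; python3 look.py w5 506 164 113,125 20,30
python3 - <<'E'
from h import *
z=np.load("w5.npz"); W=cloud(z["d"],z); c=np.array([506,164]); y=-.2285
L=(W[...,:2]-c)@np.array([[np.cos(y),-np.sin(y)],[np.sin(y),np.cos(y)]])
m=(np.abs(np.abs(L[...,0])-86)<14)&(np.abs(np.abs(L[...,1])-61)<14)&(np.abs(W[...,2]-118)<4)&(z["d"]>0)
print(np.linalg.lstsq(np.c_[L[m],np.ones(m.sum())],W[m][:,2],rcond=None)[0],m.sum(),[np.median(W[m&(np.sign(L[...,0])==a)&(np.sign(L[...,1])==b)][:,2]).round(2) for a in(-1,1) for b in(-1,1)])
E
```

```text
side 820 slope,z [-1.66199564e-03 -3.19974861e-03  1.19703299e+02] 122.92752051044715 desk 3.0242655740382816 (array([507.2, 163.6]), array([205.4, 157.8]), np.float64(-0.2317))
scene 657 slope,z [ 5.86745797e-04 -4.58213371e-05  1.17855946e+02] 119.82723968429823 desk -0.018825845588764878 (array([506. , 162.2]), array([207.1, 154.4]), np.float64(-0.2243))
19.85 [560.5 150.6 323.9] [[-0.974, 0.226, -0.003], [0.226, 0.974, -0.0], [0.002, -0.001, -1.0]] [492.1 166.7 487.5]
desk -0.30290145849286887
113,125 6410 (array([506.5, 164.5]), array([206.3, 157.4]), np.float64(-0.2293)) 117.97632900382547
20,30 53 (array([524.6, 256.8]), array([225.,   2.]), np.float64(-0.2279)) 24.954639956017274
[-1.94193858e-03  1.22833481e-03  1.18363932e+02] 2119 [np.float64(118.66), np.float64(118.9), np.float64(118.22), np.float64(118.41)]
```

View pics/side_b.png

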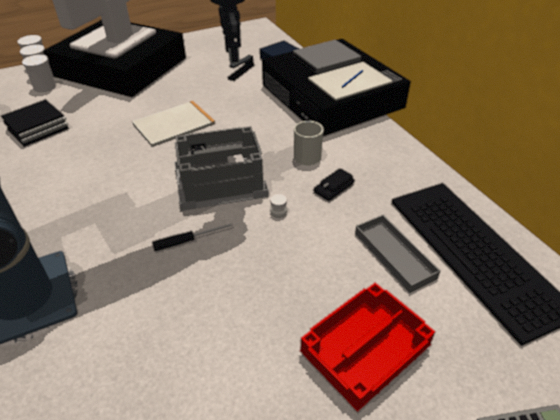

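The tray is stacked in the stand at (220,165), with the fan at (197,148) and the plug at (237,158) in it. The jar, driver, mouse, mug and pentray have not moved. The four corner posts read 118.2–118.9 mm in a view that reads about 1 mm low, so the tray is home (119 mm) and level. Handing in.

```bash
python3 -c "
from bench import job; print(job.finish_job())"
```

```text
the job is handed in; nothing more can be done
None
```

The loose tray is stacked on the lower tray, fully home and level by the camera check. It has been let go, with the fan and plug still in it and the bystanders unmoved; the job is handed in, but no verdict came back.

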